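Stand up a fallen post holder and hold a post ready over its mouth

ROBOT

A 7-joint arm with a two-finger parallel gripper is mounted at the origin on a cart in front of the work surface, level with it; the furniture and walls round the work are solid. World frame = base frame: x ahead of the robot, y to its left, z up, the work surface at z = 0. Lengths are in m, angles in rad, forces in N, time in s.
With the tool pointing down it reaches from about 0.4 to 0.85 m from the base axis. Payload 10.4 kg.
Tool frame: the origin (TCP) lies midway between the tips of the shut fingers; the grasp point (between the pads) lies 19 mm behind it (manip.grasp_offset is the distance from the TCP to the grasp point, in m); z points along the fingers, y is the line along which they close (so a half turn about z gives the same grasp; the last joint's range is limited). The gripper opens to 85 mm and grips with 20 to 120 N. Pads are 22 mm wide; open, the fingers measure 114 mm over their backs; the gripper's body (76 mm by 85 mm) begins 54 mm behind the grasp point. The pads swing forward as they close: fully open they stand 13 mm farther back than shut.
Start: joints at [1.309, 0.332, -0.065, 1.46, 0.022, 1.35, -0.088], TCP at [0.148, -0.607, 0.231] pointing down, gripper open.
Joint ranges: [-2.6, 2.6], [-0.5, 2.12], [-1.47, 1.34], [0.16, 2.42], [-1.27, 4.41], [0.06, 2.06], [-2.6, 2.6]. Speed limits (rad/s): [2.22, 2.22, 2.79, 2.79, 3.14, 3.14, 3.14].

INTERFACE

Orientations are given as a unit quaternion [x, y, z, w].
In Python, from workcell import manip, viewer, get_obs gives the robot as it stands (manip), with the cameras (viewer) and the readings as plain functions.
- The arm moves only by the tool jog_arm, called after "Call:" by a JSON object that holds its "fn" and its "kwargs". Schema: {"type":"object","properties":{"moves":{"type":"array","items":{"type":"object","properties":{"turn_vec":{"type":"array","items":{"type":"number"},"minItems":3,"maxItems":3},"xyz":{"type":"array","items":{"type":"number"},"minItems":3,"maxItems":3},"finger_gap":{"type":"number"}},"additionalProperties":false,"required":["finger_gap"]},"minItems":1,"maxItems":20},"clamp_n":{"type":"number"},"only":{"type":"string"},"quiet":{"type":"boolean"},"lines":{"type":"string"}},"required":["moves"],"additionalProperties":false}. moves is a list of rows, 1 to 20 of them, each an object with the fields turn_vec (a list: a rotation vector rx, ry, rz in parts of the range, where 1.0 means 360 degrees), xyz (a list: dx, dy, dz in normalised numbers (1 is 0.8 m)), finger_gap (the opening from 0.0 (shut) to 1.0 (fully open)); a field left out counts as zero (the opening has to be given); each row is the pose to reach, as a shift and turn from the pose commanded when the call began, along the tool's axes at that moment; what a row does not reach only later rows make up. A row lasts 1/8 s, in which the tool goes at most 0.0625 m and 0.188 rad, less where a joint would pass 70% of its speed; a pose out of reach is approached as far as the arm can. The fingers move at their own pace and stop on an object; clamp_n is the grip in N (left out, the last holds). Time passes only in rows, so rows that do not move let the fingers close. The tool returns the time, the measured TCP pose, the force, the opening and the grip force at its end. only (a regular expression) keeps the lines of the reply that match it, lines (a string "A,B") keeps lines A to B, and quiet returns only ok. No shift or turn number may pass 1 either way. Input that does not fit is refused with a message, and nothing moves.
- get_obs(): the state, without advancing time (a new reading comes with each control period).
- viewer.camera(name): name is "side" or "top" or "wrist"; returns the picture (384x512x3 uint8, blue, green, red); there is no depth.
- viewer.calibration(name): a dict with "fx", "fy", "cx", "cy" (pixels), "k1" (the pictures are not rectified: a ray, as slopes to the right and down, at radius r is drawn at 1 + k1 r^2 times it, then the intrinsics apply), "world_from_camera" (4x4, takes a point from camera to world coordinates); the wrist camera has in their place "tool_from_camera" (4x4, takes a point from camera to tool coordinates, whose origin is the TCP and whose axes are the flange's). Camera axes: x right, y up, looking along -z (the intrinsics and any distortion apply to the point x, -y, -z); pixel columns grow to the right and rows downward; lengths in m; the calibration is good to about 2 mm. A picture is of the moment at which its call begins: read the wrist's pose just before it. calibration takes no time and is no camera call.
- manip.hand_in(): hands the job in; it is judged then, once.
The state is a dict: "clock": time; "joint_pos": joint angles; "joint_velocities": joint speeds; "tau": joint torques, N m; "position": TCP position; "ee_rot": TCP orientation; "ft_force": force on the tool from outside, world axes, zero at the start; "torque": the same for the moment, N m; "grip_width": opening from 0.0 (shut) to 1.0 (fully open); "grasp_force": force on a finger pad.
Only numpy, scipy, OpenCV 4.12 (cv2) and the standard library are available. Lean on these libraries where they do the work, as an engineer would, in place of code of your own. Each camera call takes 0.05 s, during which the arm holds its last target. There are 200 camera calls.

TASK

The bare post holder among the optics has fallen over: stand it upright on the breadboard, back in the middle of the gap between the nearer and the farther optic, and let go of it. Then pull the longer of the two steel posts out of the organiser, carry it upright over the tops of the other optics without disturbing them, and finish while still holding it upright and still, centred about a centimetre above the holder's mouth and not touching it. Leave the shorter post in its pocket.

Things in the scene. Friction and masses are not known exactly. Their poses are not given: they have to be found in the camera images.
- breadboard: Fixed aluminium plate with a grid of small dark holes (only drawn), 280 mm (x) by 335 mm (y), its top 12 mm above the table. Its x axis points roughly away from the robot, y to the robot's left. Origin: on the table under the gap (the plate reaches from x = -140 to +140 mm, y = -90 to +245 mm)
- gap (a point): Point on top of the breadboard, about midway between two optics that stand about 115 mm nearer to and 115 mm farther from the robot (along x, up to 15 mm off in y): where the fallen holder belongs. The third optic stands about 215 mm to the left (+y). Axes as the breadboard
- holder: The fallen bare post holder, loose, 0.28 kg: black cylinder 60 mm tall, barrel 25 mm, round foot 33 mm across, no optic on it; a thumbscrew 12 mm thick on its own -x side, 46 mm above the foot, reaches 31 mm from the axis. Own z runs from foot to mouth. Origin: underside, 7.5 mm to the -x side of the axis
- holder_foot (a point): Centre of the holder's underside, on its axis. At the start the holder lies on its side in the gap, mouth to the robot's right (breadboard -y, up to 0.25 rad off), thumbscrew towards the robot and touching the plate
- holder_mouth (a point): Centre of the holder's mouth, on the barrel's axis, 60 mm from the foot along the holder's z. The bore is only drawn: the holder is solid
- organiser: Fixed black block 165 mm long (x), 44 mm wide (y), 40 mm high on the table to the left of the optics, with three square pockets 15 mm wide and 30 mm deep in a row along its x axis, at x = -55, 0 and +55 mm; the middle pocket is empty. Origin: centre of its underside
- long_post: plain round steel rod, 12.7 mm across and 100 mm long, standing upright in one of the organiser's square pockets with 70 mm showing above the block. Solid shape: bar 12 x 13 mm, square to the organiser; grip across the row of pockets. 0.1 kg, loose. Which end pocket holds it varies. Own y axis runs along the post, up when it stands. Origin: mid-length, on the post's surface, 6.5 mm off its axis
- long_post_foot (a point): Centre of the long post's lower end face, on its axis
- short_post: plain round steel rod, 12.7 mm across and 75 mm long, standing upright in one of the organiser's square pockets with 45 mm showing above the block. Solid shape: bar 12 x 13 mm, square to the organiser; grip across the row of pockets. It stays in its pocket. Own y axis up along the post; origin: mid-length, on the surface, 6.5 mm off the axis
- iris: Iris diaphragm optic on a black post holder (black disc with a hole and a small lever on top), standing loose on the breadboard; foot about 33 mm across, its widest part 41 mm, the top 124 mm above the breadboard. Leave it alone. Origin: underside, 7.5 mm from the barrel's axis; z up. Which of the three optics stands in which place varies
- lens: Lens optic on a black post holder (black ring holding a lens), standing loose on the breadboard; foot about 33 mm across, its widest part 38 mm, the top 112 mm above the breadboard. Leave it alone. Origin: underside, 7.5 mm from the barrel's axis; z up. Which of the three optics stands in which place varies
- mirror: Mirror optic on a black post holder (square black mirror mount with two knobs on its +x face), standing loose on the breadboard; foot about 33 mm across, its widest part 44 mm, the top 114 mm above the breadboard. Leave it alone. Origin: underside, 7.5 mm from the barrel's axis; z up. Which of the three optics stands in which place varies

How it is judged:
On the way, in this order (a step that is already met when the one before it is completed fails the run):
1. the post holder stands upright in the gap and has been let go (angle between holder's own z axis and vertical below 0.1 rad and z of holder_foot in the frame of gap between -0.004 and 0.004 m and x of holder_foot in the frame of gap between -0.025 and 0.025 m and y of holder_foot in the frame of gap between -0.025 and 0.025 m and contact force between each of the arm, the fingers and holder below 0.2 N and linear speed of holder below 0.02 m/s), for 0.3 s.
2. the long post has been lifted above the optics (its lower end more than 0.12 m above the table) (height (world z) of long_post_foot above 0.12 m and angle between long_post's own y axis and vertical below 0.3 rad), for 0.1 s.
At the end, for the whole second after the job is handed in: The holder stands (tilt under 0.1 rad) on the breadboard within 25 mm of the gap along x and y, not touched; the fingers hold the long post still, upright within 0.1 rad, its lower end 3 to 22 mm above the holder's mouth, centred within 6 mm, not touching it (all of step 1 and angle between long_post's own y axis and vertical below 0.1 rad and horizontal distance between long_post_foot and holder_mouth below 0.006 m and z of long_post_foot in the frame of holder_mouth between 0.003 and 0.022 m and contact force between long_post and holder below 0.1 N and contact force between long_post and the fingers above 2 N and linear speed of long_post below 0.02 m/s); the arm keeps its last pose, push and grip.
It fails at once if the iris post is knocked over or pushed more than 12 mm (distance of iris from where it was at the start of the episode above 0.012 m or angle between iris's own z axis and vertical above 0.2 rad).
It fails at once if the lens post is knocked over or pushed more than 12 mm (distance of lens from where it was at the start of the episode above 0.012 m or angle between lens's own z axis and vertical above 0.2 rad).
It fails at once if the mirror post is knocked over or pushed more than 12 mm (distance of mirror from where it was at the start of the episode above 0.012 m or angle between mirror's own z axis and vertical above 0.2 rad).
It fails at once if the short post is taken out of its pocket (distance of short_post from where it was at the start of the episode above 0.02 m).
It fails at once if the long post is tipped far from upright or let fall (angle between long_post's own y axis and vertical above 0.5 rad).
It also fails if it takes over 61 s, if anything falls off the work surface, if the arm or the gripper's body presses on something with over 40 N, if the wrist force passes 120 N, or if a joint passes its speed limit or range.

## Working session

There is one attempt and no reset: what is moved stays moved. The work goes in short steps, Python scripts to look and compute and a tool call to move; the robot and the scene stay as the last step left them, time stands still between calls to the robot, and variables do not carry over. Pictures are saved under pics/ and viewed, at most 10 in all, crops included, and the job is handed in when it is done.

```bash
ls; mkdir -p pics
```

Run:
```python
from workcell import manip, viewer, get_obs
import cv2,numpy as np
np.set_printoptions(precision=4,suppress=True)
for n in ("side","top"):
    cv2.imwrite(f"pics/{n}0.png",viewer.camera(n)); c=viewer.calibration(n); print(n,c)
print(viewer.calibration("wrist")); print(get_obs(), manip.grasp_offset)
```

```text
pics
workcell.py
side {'fx': 487.30841944042123, 'fy': 487.30841944042123, 'cx': 255.26120155094168, 'cy': 187.4199273218764, 'k1': 0.0488167014671926, 'world_from_camera': array([[-0.9997,  0.0248,  0.0056,  0.5089],
       [-0.0085, -0.5347,  0.845 ,  0.7626],
       [ 0.0239,  0.8447,  0.5347,  0.5969],
       [ 0.    ,  0.    ,  0.    ,  1.    ]])}
top {'fx': 436.4532857538567, 'fy': 436.4532857538567, 'cx': 261.15123029834126, 'cy': 189.79008285110535, 'k1': -0.16663749499573388, 'world_from_camera': array([[-0.016 ,  0.9889, -0.1479,  0.3518],
       [-0.9999, -0.0164, -0.0015, -0.0632],
       [-0.0039,  0.1478,  0.989 ,  1.1675],
       [ 0.    ,  0.    ,  0.    ,  1.    ]])}
{'fx': 305.37462831176515, 'fy': 305.37462831176515, 'cx': 258.1500545757393, 'cy': 188.143705818399, 'k1': -0.07862774211255215, 'tool_from_camera': array([[ 0.0001,  0.9558,  0.2939,  0.0759],
       [ 1.    , -0.0001,  0.    ,  0.0001],
       [ 0.    ,  0.2939, -0.9558, -0.1434],
       [ 0.    ,  0.    ,  0.    ,  1.    ]])}
{'clock': 0.1, 'joint_pos': array([ 1.3094,  0.3328, -0.0647,  1.4609,  0.0216,  1.3499, -0.0885]), 'joint_velocities': array([ 0.0011, -0.0005, -0.    , -0.0028, -0.0008, -0.0028, -0.0005]), 'tau': array([  0.002 , -62.6748,   0.0493, -39.2432,   0.0163,   0.0069,
        -0.    ]), 'position': array([ 0.1477, -0.6069,  0.2306]), 'ee_rot': array([ 0.9929,  0.1191, -0.0001, -0.0006]), 'ft_force': array([-0.607 ,  0.205 ,  0.2859]), 'torque': array([-0.0182,  0.0159,  0.0071]), 'grasp_force': 0.0, 'grip_width': 0.999905098197165} 0.0187
```

View pics/side0.png

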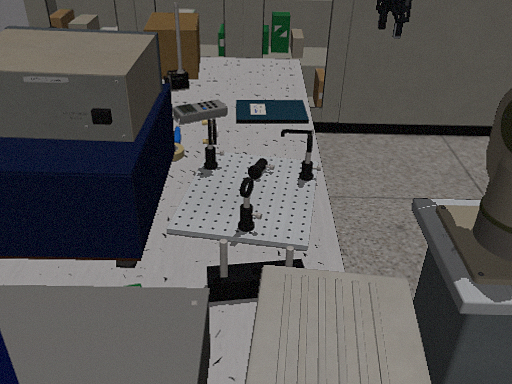

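View pics/top0.png

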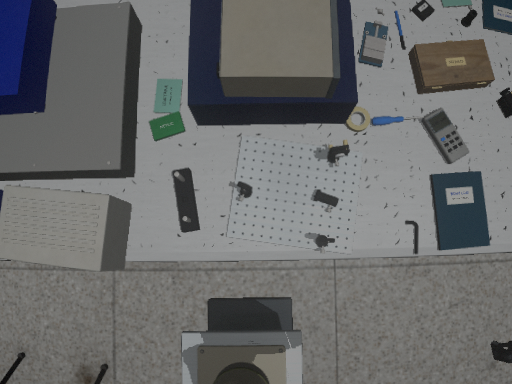

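Side view: optics at about (211,150) far, (307,160) near, (246,205) left; the fallen holder at (257,168); posts at (224,258) and (290,258) in the organiser. Top view: holder about (326,198), organiser about (186,200). I'll enlarge both.

Run:
```python
import cv2,numpy as np
g=lambda i:(255*(i/255.)**0.55).astype(np.uint8)
a=g(cv2.imread("pics/top0.png"))[120:264,168:368]; cv2.imwrite("pics/top0c.png",cv2.resize(a,None,fx=4,fy=4,interpolation=cv2.INTER_CUBIC))
b=g(cv2.imread("pics/side0.png"))[112:308,160:340]; cv2.imwrite("pics/side0c.png",cv2.resize(b,None,fx=3,fy=3,interpolation=cv2.INTER_CUBIC))
```

```text
(no output)
```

View pics/top0c.png

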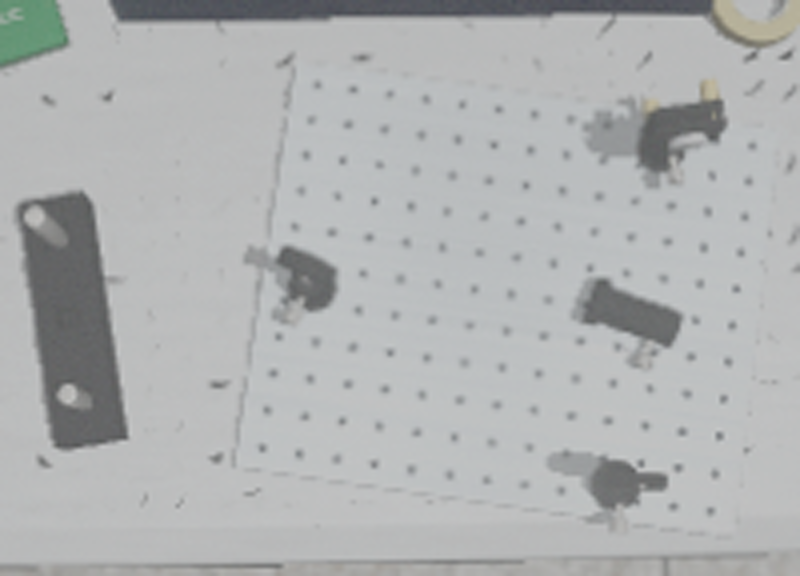

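View pics/side0c.png

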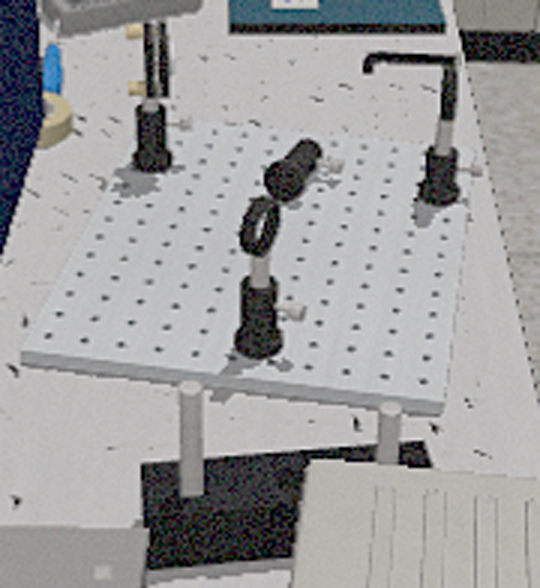

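Top crop: organiser top corners (18,205),(88,192),(127,437),(57,448), posts' tops (36,218) and (69,393), plate corners (293,65),(235,466),(733,537), holder foot (593,300), mouth (672,328), screw (643,355). Side crop: post tops (190,388),(390,409).

Create h.py:
```python
import numpy as np, cv2
from workcell import manip, viewer, get_obs
from scipy.spatial.transform import Rotation as R
np.set_printoptions(precision=4,suppress=True)
def ray(n,uv,obs=None,c=None):
    c=c or viewer.calibration(n)
    d=np.array([(uv[0]-c['cx'])/c['fx'],(uv[1]-c['cy'])/c['fy']]); s=d.copy()
    for _ in range(20): s=d/(1+c['k1']*(s@s))
    if 'world_from_camera' in c: T=c['world_from_camera']
    else:
        W=np.eye(4); W[:3,:3]=R.from_quat(obs['ee_rot']).as_matrix(); W[:3,3]=obs['position']; T=W@c['tool_from_camera']
    return T[:3,3], T[:3,:3]@np.array([s[0],-s[1],-1])
def atz(n,uv,z,obs=None):
    o,d=ray(n,uv,obs); return o+d*(z-o[2])/d[2]
def proj(n,P,obs=None):
    c=viewer.calibration(n)
    if 'world_from_camera' in c: T=c['world_from_camera']
    else:
        W=np.eye(4); W[:3,:3]=R.from_quat(obs['ee_rot']).as_matrix(); W[:3,3]=obs['position']; T=W@c['tool_from_camera']
    p=T[:3,:3].T@(np.asarray(P)-T[:3,3]); s=np.array([p[0],-p[1]])/-p[2]; s=s*(1+c['k1']*(s@s))
    return np.array([c['fx']*s[0]+c['cx'],c['fy']*s[1]+c['cy']])
def tri(rays):
    A=np.zeros((3,3));b=np.zeros(3)
    for o,d in rays:
        d=d/np.linalg.norm(d);M=np.eye(3)-np.outer(d,d);A+=M;b+=M@o
    return np.linalg.solve(A,b)
def toolrel(P,Rt=None):
    "shift (tool axes) and rotvec from the present pose to TCP P, orientation Rt (matrix)"
    o=get_obs(); R0=R.from_quat(o['ee_rot'])
    print('d',R0.inv().apply(np.asarray(P)-o['position']), 'rot',(R0.inv()*R.from_matrix(Rt)).as_rotvec() if Rt is not None else '')
```

Run:
```python
from h import *
t=lambda u,v:(168+u/4-.375,120+v/4-.375); s=lambda u,v:(160+u/3-.33,112+v/3-.33)
C=[atz('top',t(*p),.04) for p in ((18,205),(88,192),(127,437),(57,448))]
print('org',np.array(C),np.mean(C,0)); 
x=(C[0]+C[1]-C[2]-C[3]); print('yaw',np.arctan2(x[1],x[0]))
for a,b in (((36,218),(190,388)),((69,393),(390,409))): print('post',tri([ray('top',t(*a)),ray('side',s(*b))]))
B=[atz('top',t(*p),.012) for p in ((293,65),(235,466),(733,537))]; print(np.array(B))
ex=B[0]-B[1];ey=B[1]-B[2];print(np.linalg.norm(ex),np.linalg.norm(ey),np.arctan2(ex[1],ex[0]),np.arctan2(-ey[0],ey[1]))
ux=ex/np.linalg.norm(ex);uy=np.array([-ux[1],ux[0],0])
for c,k in zip(B,((140,245),(-140,245),(-140,-90))): print('gap',c-ux*k[0]/1e3-uy*k[1]/1e3)
for n,p in (('foot',(593,300)),('mouth',(672,328)),('screw',(643,355))): print(n,atz('top',t(*p),.026))
for n,p,z in (('near',(618,485),.12),('mir',(680,130),.11),('lens',(308,278),.11)): print(n,atz('top',t(*p),z))
# optic feet in side view
for n,p in (('far',(153,165)),('near',(440,195)),('lens',(259,347))): print(n,atz('side',s(*p),.015))
```

```text
org [[0.575  0.1737 0.04  ]
 [0.5828 0.1269 0.04  ]
 [0.4206 0.1002 0.04  ]
 [0.414  0.146  0.04  ]] [0.4981 0.1367 0.04  ]
yaw 0.16665466463824102
post [0.5538 0.1485 0.1052]
post [0.4455 0.1313 0.0802]
[[ 0.6746 -0.0083  0.012 ]
 [ 0.4022  0.0325  0.012 ]
 [ 0.3492 -0.296   0.012 ]]
0.2754071619068421 0.3327504694289368 -0.14877650545455598 -0.16001988335072254
gap [ 0.4998 -0.2299  0.012 ]
gap [ 0.5044 -0.2306  0.012 ]
gap [ 0.501  -0.2278  0.012 ]
foot [ 0.5071 -0.206   0.026 ]
mouth [ 0.4875 -0.2579  0.026 ]
screw [ 0.47   -0.2379  0.026 ]
near [ 0.3822 -0.2057  0.12  ]
mir [ 0.6018 -0.254   0.11  ]
lens [ 0.5122 -0.0211  0.11  ]
far [ 0.6098 -0.2445  0.015 ]
near [ 0.3845 -0.2092  0.015 ]
lens [ 0.5198 -0.0088  0.015 ]
```

Add to h.py:
```python
def Rh(m,th=0):
    "tool x along horizontal m, z down, then turned th about tool y"
    m=np.array([m[0],m[1],0.]);m/=np.linalg.norm(m);z=np.array([0,0,-1.])
    return np.c_[m,np.cross(z,m),z]@R.from_rotvec([0,th,0]).as_matrix()
```

```bash
python3 -c "
from h import *
toolrel([.50,-.235,.25],Rh((-.353,-.935)))"
```

```text
d [ 0.4302 -0.2781 -0.0191] rot [-0.0006  0.0014  2.1706]
```

Units first: shifts go in shares of 0.8 m and turns go in shares of 360 degrees. So 0.43 m / 0.8 = 0.5375, 0.395 m / 0.8 = 0.4938, 2.17 rad / 6.2832 = 0.3454.

Call:
{"fn": "jog_arm", "kwargs": {"moves": [{"turn_vec": [0,0,0.0286],"xyz": [0.045,-0.0288,-0.0238],"finger_gap": 1},{"turn_vec": [0,0,0.0573],"xyz": [0.09,-0.0575,-0.0238],"finger_gap": 1},{"turn_vec": [0,0,0.0859],"xyz": [0.135,-0.0875,-0.0238],"finger_gap": 1},{"turn_vec": [0,0,0.1146],"xyz": [0.18,-0.1163,-0.0238],"finger_gap": 1},{"turn_vec": [0,0,0.1432],"xyz": [0.225,-0.145,-0.0238],"finger_gap": 1},{"turn_vec": [0,0,0.1719],"xyz": [0.27,-0.1738,-0.0238],"finger_gap": 1},{"turn_vec": [0,0,0.2005],"xyz": [0.315,-0.2025,-0.0238],"finger_gap": 1},{"turn_vec": [0,0,0.2292],"xyz": [0.36,-0.2325,-0.0238],"finger_gap": 1},{"turn_vec": [0,0,0.2578],"xyz": [0.405,-0.2613,-0.0238],"finger_gap": 1},{"turn_vec": [0,0,0.2865],"xyz": [0.45,-0.29,-0.0238],"finger_gap": 1},{"turn_vec": [0,0,0.3151],"xyz": [0.4938,-0.3188,-0.0238],"finger_gap": 1},{"turn_vec": [0,0,0.3454],"xyz": [0.5375,-0.3475,-0.0238],"finger_gap": 1},{"turn_vec": [0,0,0.3454],"xyz": [0.5375,-0.3475,-0.0238],"finger_gap": 1},{"turn_vec": [0,0,0.3454],"xyz": [0.5375,-0.3475,-0.0238],"finger_gap": 1},{"turn_vec": [0,0,0.3454],"xyz": [0.5375,-0.3475,-0.0238],"finger_gap": 1}]}}

```text
clock: 1.98
position: [0.4692, -0.2676, 0.2159]
ee_rot: [-0.648, 0.76, 0.05, 0.0]
ft_force: [0.1, -0.9, -2.3]
grip_width: 1.0
grasp_force: 0.0
```

Run:
```python
from h import *
o=get_obs();print(o['joint_pos'],o['clock'],R.from_quat(o['ee_rot']).as_matrix())
im=viewer.camera('wrist'); cv2.imwrite('pics/w1.png',im)
g=(255*(im/255.)**0.6).astype(np.uint8); cv2.imwrite('pics/w1v.png',cv2.resize(g,(800,600),interpolation=cv2.INTER_CUBIC))
```

```text
[-0.3928  0.355   1.063   1.6718 -0.3344  1.404  -2.568 ] 1.975 [[-0.1602 -0.985  -0.0643]
 [-0.9849  0.1552  0.0762]
 [-0.0651  0.0755 -0.995 ]]
```

View pics/w1v.png

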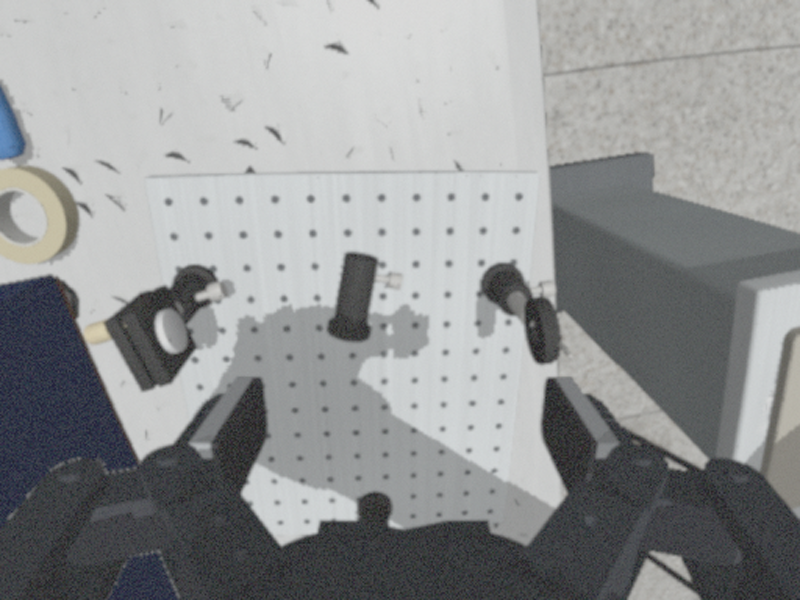

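The wrist picture shows the holder: mouth end at (361,254), barrel/foot junction (351,323), foot rim bottom (349,341), screw tip (401,281). The last joint reached its limit, so I'll use the other half-turn of the tool.

Run:
```python
from h import *
o=get_obs(); f=lambda u,v:((u+.5)/1.5625-.5,(v+.5)/1.5625-.5)
M=atz('wrist',f(361,254),.0125,o);F=atz('wrist',f(349,341),.043,o)
print(M,F,np.linalg.norm((M-F)[:2]))
m=(M-F)[:2]; 
a=atz('wrist',f(361,257),.0245,o);b=atz('wrist',f(351,323),.028,o); print(a,b,np.linalg.norm(a-b),np.arctan2(*(b-a)[:2]),np.arctan2(*(F-M)[:2]))
print('screw tip',atz('wrist',f(401,281),.02,o))
# cross-check: model points seen in top view
for P in (M,F): print(proj('top',P),(proj('top',P)-[168,120])*4)
```

```text
[ 0.4926 -0.2534  0.0125] [ 0.5112 -0.1994  0.043 ] 0.05721061635326375
[ 0.4923 -0.2546  0.0245] [ 0.5088 -0.2066  0.028 ] 0.050857395216519205 0.331651419311568 0.33200426787841375
screw tip [ 0.4667 -0.2298  0.02  ]
[333.0719 200.3942] [660.2875 321.5766]
[314.0706 192.2148] [584.2823 288.8592]
```

Converted, -0.02 m / 0.8 = -0.025, -0.01 m / 0.8 = -0.0125, -1.6 rad / 6.2832 = -0.2546.

Call:
{"fn": "jog_arm", "kwargs": {"moves": [{"turn_vec": [0,0,-0.0286],"xyz": [0,0,-0.0125],"finger_gap": 1},{"turn_vec": [0,0,-0.0573],"xyz": [0,0,-0.025],"finger_gap": 1},{"turn_vec": [0,0,-0.0859],"xyz": [0,0,-0.025],"finger_gap": 1},{"turn_vec": [0,0,-0.1146],"xyz": [0,0,-0.025],"finger_gap": 1},{"turn_vec": [0,0,-0.1432],"xyz": [0,0,-0.025],"finger_gap": 1},{"turn_vec": [0,0,-0.1719],"xyz": [0,0,-0.025],"finger_gap": 1},{"turn_vec": [0,0,-0.2005],"xyz": [0,0,-0.025],"finger_gap": 1},{"turn_vec": [0,0,-0.2292],"xyz": [0,0,-0.025],"finger_gap": 1},{"turn_vec": [0,0,-0.2546],"xyz": [0,0,-0.025],"finger_gap": 1},{"turn_vec": [0,0,-0.2546],"xyz": [0,0,-0.025],"finger_gap": 1},{"turn_vec": [0,0,-0.2546],"xyz": [0,0,-0.025],"finger_gap": 1}]}}

```text
clock: 3.4
position: [0.4708, -0.2696, 0.2361]
ee_rot: [0.997, -0.065, -0.034, -0.036]
ft_force: [-0.0, -0.5, -0.9]
grip_width: 0.998
grasp_force: 0.0
```

Run:
```python
from h import *
o=get_obs();print(o['joint_pos'],R.from_quat(o['ee_rot']).as_matrix())
m=np.array([-.34,-.94]); T=np.array([.5035,-.2183,.022]); Rt=Rh(-m,np.deg2rad(40))
toolrel(T-.12*Rt[:,2],Rt); print(Rt)
```

```text
[-0.1782  0.2601  0.7668  1.6295 -0.2106  1.4229 -1.0785] [[ 0.9893 -0.1312 -0.0635]
 [-0.1262 -0.9891  0.0762]
 [-0.0728 -0.0673 -0.9951]]
d [0.018  0.0284 0.1195] rot [ 0.3694  0.6018 -1.3313]
[[ 0.2606  0.9404  0.2186]
 [ 0.7204 -0.3401  0.6045]
 [ 0.6428  0.     -0.766 ]]
```

Converted, 0.119 m / 0.8 = 0.1488, 0.1 m / 0.8 = 0.125, -1.331 rad / 6.2832 = -0.2118.

Call:
{"fn": "jog_arm", "kwargs": {"moves": [{"turn_vec": [0.0073,0.0119,-0.0264],"xyz": [0.0025,0.005,0.0125],"finger_gap": 1},{"turn_vec": [0.0146,0.0239,-0.053],"xyz": [0.005,0.0088,0.025],"finger_gap": 1},{"turn_vec": [0.0221,0.036,-0.0796],"xyz": [0.0088,0.0138,0.0375],"finger_gap": 1},{"turn_vec": [0.0294,0.0477,-0.106],"xyz": [0.0113,0.0175,0.0563],"finger_gap": 1},{"turn_vec": [0.0366,0.0598,-0.1324],"xyz": [0.0138,0.0225,0.075],"finger_gap": 1},{"turn_vec": [0.0441,0.0718,-0.1592],"xyz": [0.0175,0.0263,0.1],"finger_gap": 1},{"turn_vec": [0.0514,0.0839,-0.1854],"xyz": [0.02,0.0313,0.125],"finger_gap": 1},{"turn_vec": [0.0587,0.0958,-0.2118],"xyz": [0.0225,0.035,0.1488],"finger_gap": 1},{"turn_vec": [0.0587,0.0958,-0.2118],"xyz": [0.0225,0.035,0.1488],"finger_gap": 1},{"turn_vec": [0.0587,0.0958,-0.2118],"xyz": [0.0225,0.035,0.1488],"finger_gap": 1}]}}

```text
clock: 4.65
position: [0.478, -0.2905, 0.1152]
ee_rot: [0.77, 0.539, 0.279, -0.196]
ft_force: [0.5, 0.7, 0.5]
grip_width: 1.003
grasp_force: 0.0
```

Run:
```python
from h import *
o=get_obs();print(o['joint_pos'],R.from_quat(o['ee_rot']).as_matrix())
m=np.array([-.34,-.94]); T=np.array([.5035,-.2183,.022]); Rt=Rh(-m,np.deg2rad(40))
toolrel(T,Rt)
im=viewer.camera('wrist'); cv2.imwrite('pics/w2.png',im)
g=(255*(im/255.)**0.6).astype(np.uint8); cv2.imwrite('pics/w2v.png',cv2.resize(g,(800,600),interpolation=cv2.INTER_CUBIC))
```

```text
[ 0.4492  0.5766  0.4904  1.6356 -0.8261  1.5073  0.8585] [[ 0.2623  0.9401  0.2176]
 [ 0.7208 -0.3408  0.6035]
 [ 0.6416 -0.0015 -0.7671]]
d [-0.0011 -0.0005  0.1206] rot [-0.0006  0.0016 -0.0015]
```

View pics/w2v.png

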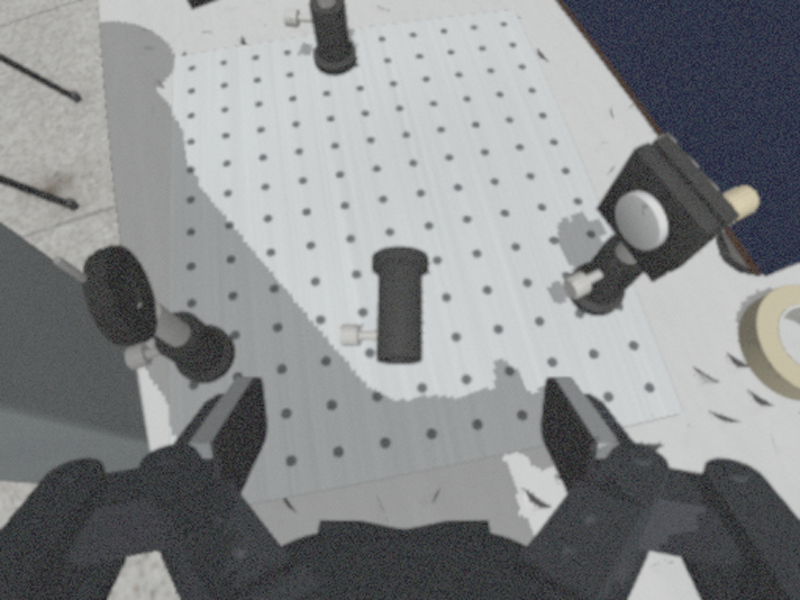

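The holder now lies straight in the view: foot (400,258), barrel axis column 401, mouth (401,352), screw (352,334) left; the fingers straddle it. A quick check of the model against this, then closing in.

Run:
```python
from h import *
o=get_obs(); f=lambda p:(np.asarray(p)+.5)*1.5625-.5
m=np.array([-.34,-.94,0]); F=np.array([.510,-.2005,.0285])
for s in (0,8,60):
  for h in (-12.5,0,12.5): print(s,h,f(proj('wrist',F+m*s/1e3+[0,0,h/1e3-s/15e3],o)))
print(f(proj('wrist',[.5035,-.2183,.022],o)))
```

```text
0 -12.5 [401.1985 263.446 ]
0 0 [401.0795 253.7856]
0 12.5 [400.9504 243.293 ]
8 -12.5 [401.1711 275.84  ]
8 0 [401.0495 266.6019]
8 12.5 [400.9175 256.5569]
60 -12.5 [400.9871 362.2364]
60 0 [400.8481 356.2923]
60 12.5 [400.696 349.784]
[400.9609 288.2739]
```

Converted, 0.12 m / 0.8 = 0.15, -0.002 m / 0.8 = -0.0025.

Call:
{"fn": "jog_arm", "kwargs": {"moves": [{"xyz": [-0.0013,0,0.0375],"finger_gap": 1},{"xyz": [-0.0025,0,0.075],"finger_gap": 1},{"xyz": [-0.0025,0,0.1063],"finger_gap": 1},{"xyz": [-0.0025,0,0.1313],"finger_gap": 1},{"xyz": [-0.0025,0,0.15],"finger_gap": 1},{"xyz": [-0.0025,0,0.15],"finger_gap": 1},{"xyz": [-0.0025,0,0.15],"finger_gap": 0.3},{"xyz": [-0.0025,0,0.15],"finger_gap": 0.1},{"xyz": [-0.0025,0,0.15],"finger_gap": 0.1},{"xyz": [-0.0025,0,0.15],"finger_gap": 0.1},{"xyz": [-0.0025,0,0.15],"finger_gap": 0.1},{"xyz": [-0.0025,0,0.15],"finger_gap": 0.1}], "clamp_n": 50}}

```text
clock: 6.2
position: [0.5031, -0.2195, 0.0218]
ee_rot: [0.768, 0.541, 0.28, -0.197]
ft_force: [-3.3, -0.7, 5.9]
grip_width: 0.338
grasp_force: 48.9
```

Converted, -0.084 m / 0.8 = -0.105, 0.071 m / 0.8 = 0.0888.

Call:
{"fn": "jog_arm", "kwargs": {"moves": [{"xyz": [0.0238,0,-0.0288],"finger_gap": 0.1},{"xyz": [0.0488,0,-0.0575],"finger_gap": 0.1},{"xyz": [0.0725,0,-0.0863],"finger_gap": 0.1},{"xyz": [0.0888,0,-0.105],"finger_gap": 0.1},{"xyz": [0.0888,0,-0.105],"finger_gap": 0.1}]}}

```text
clock: 6.82
position: [0.5038, -0.2191, 0.1321]
ee_rot: [0.768, 0.541, 0.28, -0.196]
ft_force: [0.5, 0.2, -2.5]
grip_width: 0.339
grasp_force: 49.9
```

Run:
```python
from h import *
o=get_obs()
im=viewer.camera('wrist'); cv2.imwrite('pics/w3.png',im)
g=(255*(im/255.)**0.6).astype(np.uint8); cv2.imwrite('pics/w3v.png',cv2.resize(g,(800,600),interpolation=cv2.INTER_CUBIC)[150:600])
a=np.deg2rad(120); mf=-np.array([np.cos(a),np.sin(a)]); Rt=Rh(-mf,np.deg2rad(40)-1.637); print(Rt)
toolrel([.501+mf[0]*.005,-.229+mf[1]*.005,.14],Rt)
```

```text
[[-0.2954  0.866   0.4034]
 [ 0.5116  0.5    -0.6988]
 [-0.8069  0.     -0.5907]]
d [-0.0047  0.0051 -0.0158] rot [-0.1155 -1.5228 -0.9595]
```

View pics/w3v.png

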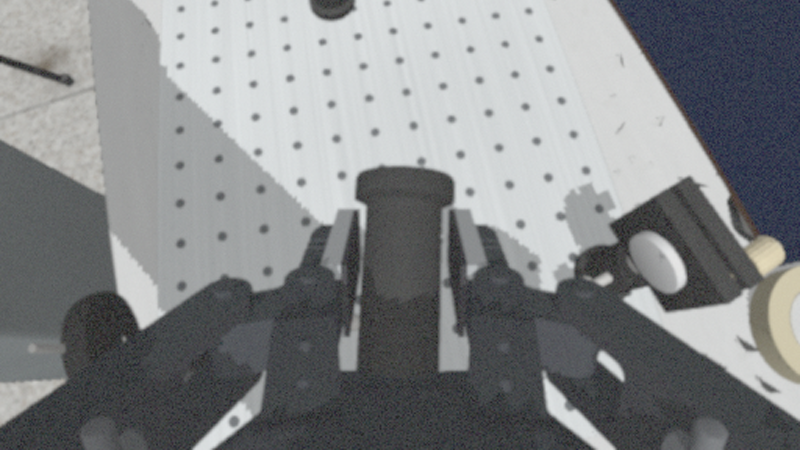

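Held firmly on the barrel, foot (405,185) beyond the tips, axis aligned with the tool. Now turn it upright in the air.

Converted, -0.016 m / 0.8 = -0.02, -0.015 m / 0.8 = -0.0188, -1.523 rad / 6.2832 = -0.2424.

Call:
{"fn": "jog_arm", "kwargs": {"moves": [{"turn_vec": [-0.0018,-0.0242,-0.0153],"xyz": [0,0,-0.0063],"finger_gap": 0.1},{"turn_vec": [-0.0037,-0.0485,-0.0306],"xyz": [0,0,-0.0125],"finger_gap": 0.1},{"turn_vec": [-0.0056,-0.0727,-0.0458],"xyz": [0,0,-0.0188],"finger_gap": 0.1},{"turn_vec": [-0.0073,-0.0971,-0.0611],"xyz": [0,0,-0.02],"finger_gap": 0.1},{"turn_vec": [-0.0092,-0.1211,-0.0764],"xyz": [-0.0025,0.0025,-0.02],"finger_gap": 0.1},{"turn_vec": [-0.011,-0.1455,-0.0917],"xyz": [-0.0038,0.0038,-0.02],"finger_gap": 0.1},{"turn_vec": [-0.0129,-0.1697,-0.107],"xyz": [-0.0038,0.0038,-0.02],"finger_gap": 0.1},{"turn_vec": [-0.0146,-0.1939,-0.1222],"xyz": [-0.005,0.005,-0.02],"finger_gap": 0.1},{"turn_vec": [-0.0166,-0.218,-0.1375],"xyz": [-0.0063,0.0063,-0.02],"finger_gap": 0.1},{"turn_vec": [-0.0184,-0.2424,-0.1528],"xyz": [-0.0063,0.0063,-0.02],"finger_gap": 0.1},{"turn_vec": [-0.0184,-0.2424,-0.1528],"xyz": [-0.0063,0.0063,-0.02],"finger_gap": 0.1},{"turn_vec": [-0.0184,-0.2424,-0.1528],"xyz": [-0.0063,0.0063,-0.02],"finger_gap": 0.1}]}}

```text
clock: 8.38
position: [0.5026, -0.234, 0.1395]
ee_rot: [0.447, 0.773, -0.226, 0.39]
ft_force: [0.4, -0.2, -2.4]
grip_width: 0.341
grasp_force: 49.8
```

Run:
```python
from h import *
o=get_obs();print(o['joint_pos'])
a=np.deg2rad(120); mf=-np.array([np.cos(a),np.sin(a)]); Rt=Rh(-mf,np.deg2rad(40)-1.637)
toolrel([.501+mf[0]*.005,-.229+mf[1]*.005,.031],Rt)
b=viewer.camera('side');cv2.imwrite('pics/s4.png',b)
b=(255*(b/255.)**0.55).astype(np.uint8)[60:260,130:370]; cv2.imwrite('pics/s4v.png',cv2.resize(b,None,fx=3,fy=3,interpolation=cv2.INTER_CUBIC))
```

```text
[-0.3927  0.0647  0.2597  2.3434  1.3288  0.8588 -0.6177]
d [0.0874 0.0012 0.0643] rot [-0.0021 -0.0039 -0.0005]
```

View pics/s4v.png

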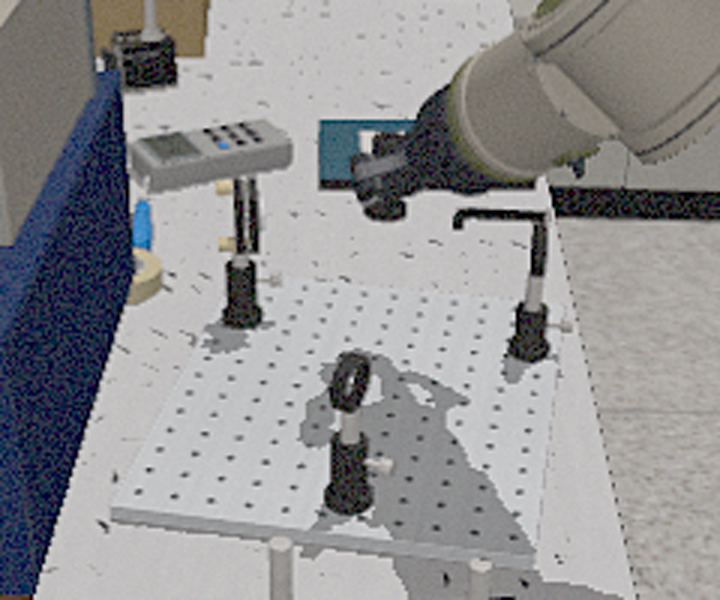

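The holder hangs upright at about (385,190) in the crop, with the optics untouched and clearance for the wrist. Lowering.

Converted, 0.0825 m / 0.8 = 0.1031, 0.001 m / 0.8 = 0.0013.

Call:
{"fn": "jog_arm", "kwargs": {"moves": [{"xyz": [0.025,0,0.0188],"finger_gap": 0.1},{"xyz": [0.05,0,0.0375],"finger_gap": 0.1},{"xyz": [0.075,0.0013,0.055],"finger_gap": 0.1},{"xyz": [0.0938,0.0013,0.0688],"finger_gap": 0.1},{"xyz": [0.1031,0.0013,0.0756],"finger_gap": 0.1},{"xyz": [0.1031,0.0013,0.0756],"finger_gap": 0.1},{"xyz": [0.1031,0.0013,0.0756],"finger_gap": 0.1}]}}

```text
clock: 9.3
position: [0.5046, -0.2335, 0.0388]
ee_rot: [0.446, 0.772, -0.226, 0.392]
ft_force: [-0.1, 0.7, -3.6]
grip_width: 0.34
grasp_force: 49.8
```

Run:
```python
from h import *
o=get_obs();print(o['joint_pos'],o['ft_force'])
a=np.deg2rad(120); mf=-np.array([np.cos(a),np.sin(a)]); Rt=Rh(-mf,np.deg2rad(40)-1.637)
toolrel([.501+mf[0]*.005,-.229+mf[1]*.005,.031],Rt)
```

```text
[-0.3851  0.3454  0.2561  2.3632  1.5573  0.7698 -1.0124] [-0.1085  0.6515 -3.5804]
d [ 0.0067 -0.0009  0.0041] rot [ 0.0002  0.0002 -0.0012]
```

Call:
{"fn": "jog_arm", "kwargs": {"moves": [{"xyz": [0.0019,0,0.0013],"finger_gap": 0.1},{"xyz": [0.0038,0,0.0025],"finger_gap": 0.1},{"xyz": [0.0056,0,0.0038],"finger_gap": 0.1},{"xyz": [0.0056,0,0.0038],"finger_gap": 0.1}]}}

```text
clock: 9.8
position: [0.504, -0.233, 0.0325]
ee_rot: [0.446, 0.773, -0.226, 0.392]
ft_force: [-0.6, 0.0, -3.1]
grip_width: 0.334
grasp_force: 49.8
```

Call:
{"fn": "jog_arm", "kwargs": {"moves": [{"xyz": [0.001,0,0.0008],"finger_gap": 0.1},{"xyz": [0.002,0,0.0015],"finger_gap": 0.1},{"xyz": [0.002,0,0.0015],"finger_gap": 0.1}]}}

```text
clock: 10.18
position: [0.504, -0.2331, 0.0305]
ee_rot: [0.446, 0.772, -0.226, 0.392]
ft_force: [0.3, -0.5, -1.9]
grip_width: 0.336
grasp_force: 49.8
```

Converted, 0.0008 m / 0.8 = 0.001, 0.0006 m / 0.8 = 0.0008.

Call:
{"fn": "jog_arm", "kwargs": {"moves": [{"xyz": [0.001,0,0.0008],"finger_gap": 0.1},{"xyz": [0.001,0,0.0008],"finger_gap": 0.1}]}}

```text
clock: 10.42
position: [0.5043, -0.2333, 0.03]
ee_rot: [0.446, 0.772, -0.226, 0.392]
ft_force: [-2.0, 2.4, 3.4]
grip_width: 0.334
grasp_force: 50.3
```

Call:
{"fn": "jog_arm", "kwargs": {"moves": [{"xyz": [0.001,0,0.0008],"finger_gap": 0.1},{"xyz": [0.001,0,0.0008],"finger_gap": 0.1}]}}

```text
clock: 10.68
position: [0.5046, -0.2336, 0.0299]
ee_rot: [0.446, 0.772, -0.227, 0.393]
ft_force: [-5.8, 4.2, 13.9]
grip_width: 0.336
grasp_force: 51.3
```

```bash
python3 -c "
from h import *
b=viewer.camera('side');cv2.imwrite('pics/s5.png',b)
b=(255*(b/255.)**0.5).astype(np.uint8)[90:240,180:340]; cv2.imwrite('pics/s5v.png',cv2.resize(b,None,fx=4,fy=4,interpolation=cv2.INTER_CUBIC))"
```

```text
(no output)
```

View pics/s5v.png

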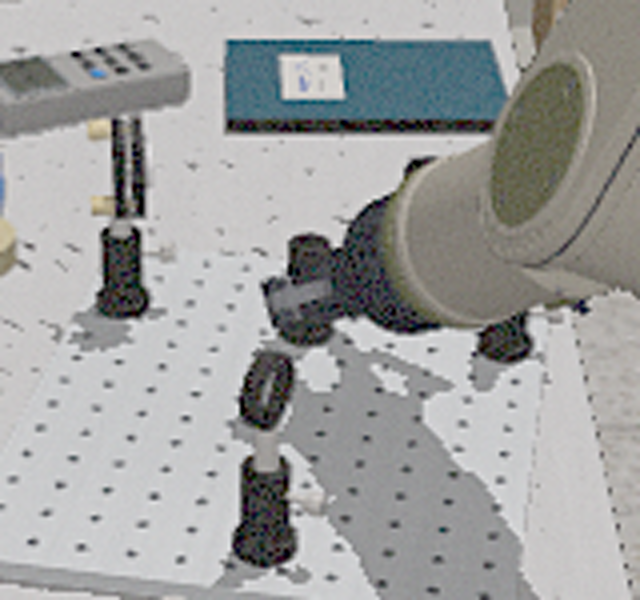

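The holder stands upright on the plate at about (305,300), held; near optic and lens undisturbed. Unload the push, open, and retreat along the tool.

Units first: shifts go in shares of 0.8 m and turns go in shares of 360 degrees. So -0.16 m / 0.8 = -0.2, -0.13 m / 0.8 = -0.1625.

Call:
{"fn": "jog_arm", "kwargs": {"moves": [{"xyz": [-0.0015,0,-0.0011],"finger_gap": 0.1},{"xyz": [-0.0015,0,-0.0011],"finger_gap": 0.1},{"xyz": [-0.0015,0,-0.0011],"finger_gap": 0.4},{"xyz": [-0.0015,0,-0.0011],"finger_gap": 0.6},{"xyz": [-0.0015,0,-0.0011],"finger_gap": 1},{"xyz": [-0.0015,0,-0.0011],"finger_gap": 1},{"xyz": [-0.0015,0,-0.0011],"finger_gap": 1},{"xyz": [-0.0015,0,-0.0011],"finger_gap": 1},{"xyz": [-0.0013,0,-0.025],"finger_gap": 1},{"xyz": [-0.0013,0,-0.0625],"finger_gap": 1},{"xyz": [-0.0013,0,-0.1125],"finger_gap": 1},{"xyz": [-0.0013,0,-0.1625],"finger_gap": 1},{"xyz": [-0.025,0,-0.2],"finger_gap": 1},{"xyz": [-0.025,0,-0.2],"finger_gap": 1}]}}

```text
clock: 12.48
position: [0.4464, -0.1307, 0.1416]
ee_rot: [0.446, 0.772, -0.225, 0.393]
ft_force: [0.0, -0.6, -0.1]
grip_width: 0.999
grasp_force: 0.0
```

Run:
```python
from h import *
o=get_obs();print(o['joint_pos'])
b=viewer.camera('side');cv2.imwrite('pics/s6.png',b); t=viewer.camera('top');cv2.imwrite('pics/t6.png',t)
g=lambda i:(255*(i/255.)**0.5).astype(np.uint8)
r=lambda i:cv2.resize(g(i),None,fx=4,fy=4,interpolation=cv2.INTER_CUBIC)
cv2.imwrite('pics/v6.png',np.hstack([r(b[130:230,215:315]),r(t[150:250,260:360])]))
```

```text
[-0.1605 -0.0001 -0.3168  2.4055  1.1453  1.0878 -0.7172]
```

View pics/v6.png

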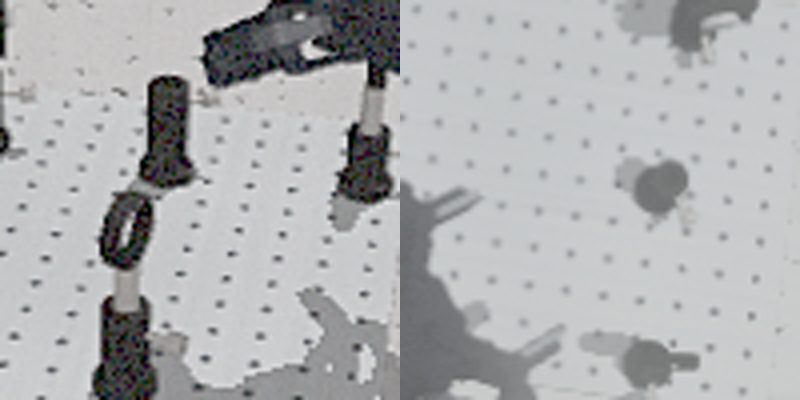

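Holder stands free: side panel mouth (168,84), foot (165,172), upright; top panel foot (655,192), mouth (667,180), screw below. Step 1 is done; I'll fit its position numerically from the masks and plan the post grasp.

Add to h.py:
```python
def silh(n,base,parts,obs=None,S=4):
    "mask of stacked upright discs (z,r) at xy base, at S x resolution: convex hull of each cylinder"
    m=np.zeros((384*S,512*S),np.uint8); a=np.linspace(0,2*np.pi,40)
    for z0,z1,r in parts:
        p=[(proj(n,[base[0]+r*np.cos(t),base[1]+r*np.sin(t),z],obs)+.5)*S-.5 for z in (z0,z1) for t in a]
        cv2.fillConvexPoly(m,cv2.convexHull(np.round(p).astype(np.int32)),255)
    return cv2.resize(m,(512,384),interpolation=cv2.INTER_AREA)/255.
def fit(n,im,x0,parts,obs=None,span=.008,dark=True):
    g=cv2.cvtColor(im,cv2.COLOR_BGR2GRAY).astype(float)
    ref=silh(n,x0,parts,obs); ys,xs=np.where(cv2.dilate((ref>0).astype(np.uint8),np.ones((9,9)))>0); 
    best=[]
    for dx in np.arange(-span,span+1e-6,.001):
        for dy in np.arange(-span,span+1e-6,.001):
            m=silh(n,(x0[0]+dx,x0[1]+dy),parts,obs,2)[ys,xs]; v=g[ys,xs]
            best.append((np.corrcoef(m,v)[0,1]*(1 if dark else -1),x0[0]+dx,x0[1]+dy))
    best.sort(); return np.array(best[:6])
HOLD=[(.012,.02,.0165),(.02,.072,.0125)]
```

Run:
```python
from h import *
s=lambda u,v:(215+u/4-.375,130+v/4-.375); t=lambda u,v:(260+(u-400)/4-.375,150+v/4-.375)
print('mouth',tri([ray('side',s(168,84)),ray('top',t(667,180))]),atz('top',t(667,180),.072),atz('side',s(168,84),.072))
for n,f in (('side','s6'),('top','t6')): print(n,fit(n,cv2.imread(f'pics/{f}.png'),(.505,-.233),HOLD))
print('post far top', atz('top',(168+36/4-.4,120+218/4-.4),.11))
```

```text
mouth [ 0.5011 -0.2274  0.0703] [ 0.5004 -0.2271  0.072 ] [ 0.5016 -0.2244  0.072 ]Traceback (most recent call last):
  File "<stdin>", line 4, in <module>
  File "h.py", line 48, in fit
    m=silh(n,(x0[0]+dx,x0[1]+dy),parts,obs,2)[ys,xs]; v=g[ys,xs]
      ~~~~^^^^^^^^^^^^^^^^^^^^^^^^^^^^^^^^^^^
  File "h.py", line 39, in silh
    p=[(proj(n,[base[0]+r*np.cos(t),base[1]+r*np.sin(t),z],obs)+.5)*S-.5 for z in (z0,z1) for t in a]
        ~~~~^^^^^^^^^^^^^^^^^^^^^^^^^^^^^^^^^^^^^^^^^^^^^^^^^^^
  File "h.py", line 16, in proj
    c=viewer.calibration(n)
ValueError: time passes only in moves, steps and waits
```

```bash
sed -i 's/^def ray/import functools; cal=functools.lru_cache(None)(lambda n: viewer.calibration(n))\ndef ray/; s/c or viewer.calibration(n)/c or cal(n)/; s/c=viewer.calibration(n)/c=cal(n)/' h.py
```

Run:
```python
from h import *
for n,f in (('side','s6'),('top','t6')): print(n,fit(n,cv2.imread(f'pics/{f}.png'),(.502,-.229),HOLD)[:3])
for n in ('side','top'): print('post',n,fit(n,cv2.imread(f'pics/{n}0.png'),(.552,.147),[(.04,.11,.0064)],dark=False)[:4])
yo=.167; toolrel([.552,.147,.26],Rh((np.cos(yo),np.sin(yo))))
```

```text
side [[-0.8606  0.501  -0.224 ]
 [-0.8597  0.501  -0.222 ]
 [-0.8586  0.501  -0.225 ]]
top [[-0.8898  0.501  -0.228 ]
 [-0.8886  0.502  -0.228 ]
 [-0.8861  0.501  -0.227 ]]
post side [[-0.1898  0.545   0.139 ]
 [-0.1876  0.544   0.139 ]
 [-0.1865  0.546   0.139 ]
 [-0.182   0.547   0.139 ]]
post top [[-0.3614  0.56    0.155 ]
 [-0.3369  0.559   0.155 ]
 [-0.335   0.56    0.154 ]
 [-0.3209  0.559   0.154 ]]
d [ 0.014   0.2318 -0.2231] rot [0.8957 0.6211 1.764 ]
```

Converted, 0.232 m / 0.8 = 0.29, -0.08 m / 0.8 = -0.1, 0.31 rad / 6.2832 = 0.0493.

Call:
{"fn": "jog_arm", "kwargs": {"moves": [{"xyz": [-0.04,0,-0.03],"finger_gap": 1},{"turn_vec": [0.0111,0.008,0.0223],"xyz": [-0.08,0,-0.0588],"finger_gap": 1},{"turn_vec": [0.0239,0.0166,0.0462],"xyz": [-0.1,0.0125,-0.0875],"finger_gap": 1},{"turn_vec": [0.0357,0.0247,0.07],"xyz": [-0.0875,0.0438,-0.1125],"finger_gap": 1},{"turn_vec": [0.0477,0.0329,0.0939],"xyz": [-0.075,0.075,-0.1313],"finger_gap": 1},{"turn_vec": [0.0594,0.0414,0.117],"xyz": [-0.0625,0.1063,-0.15],"finger_gap": 1},{"turn_vec": [0.0716,0.0493,0.1401],"xyz": [-0.05,0.1375,-0.175],"finger_gap": 1},{"turn_vec": [0.0828,0.0576,0.1639],"xyz": [-0.0375,0.1688,-0.2],"finger_gap": 1},{"turn_vec": [0.0955,0.0659,0.1878],"xyz": [-0.025,0.2,-0.2188],"finger_gap": 1},{"turn_vec": [0.1066,0.0742,0.2101],"xyz": [-0.0125,0.2313,-0.2375],"finger_gap": 1},{"turn_vec": [0.1187,0.0824,0.234],"xyz": [0,0.2625,-0.2563],"finger_gap": 1},{"turn_vec": [0.1305,0.0907,0.2578],"xyz": [0.0125,0.2813,-0.275],"finger_gap": 1},{"turn_vec": [0.1426,0.0988,0.2807],"xyz": [0.0175,0.29,-0.2788],"finger_gap": 1},{"turn_vec": [0.1426,0.0988,0.2807],"xyz": [0.0175,0.29,-0.2788],"finger_gap": 1},{"turn_vec": [0.1426,0.0988,0.2807],"xyz": [0.0175,0.29,-0.2788],"finger_gap": 1}]}}

```text
clock: 14.45
position: [0.5519, 0.1469, 0.2586]
ee_rot: [0.996, 0.085, -0.002, 0.001]
ft_force: [0.1, -0.8, -0.1]
grip_width: 0.997
grasp_force: 0.0
```

Run:
```python
from h import *
o=get_obs();print(o['joint_pos'],R.from_quat(o['ee_rot']).as_matrix())
im=viewer.camera('wrist');cv2.imwrite('pics/w7.png',im)
g=cv2.cvtColor(im,cv2.COLOR_BGR2GRAY)
for z in (.04,.11): print(proj('wrist',[.552,.147,z],o))
u,v=np.round(proj('wrist',[.552,.147,.11],o)).astype(int)
print(g[v-24:v+25:2,u-30:u+31:2])
```

```text
[-0.1341  0.2155 -0.2423  1.5536  0.0537  1.3832 -1.7821] [[ 0.9856  0.1692 -0.0036]
 [ 0.1692 -0.9856 -0.0029]
 [-0.004   0.0022 -1.    ]]
[257.7006 159.3439]
[257.7607 174.0595]
[[187 187 158 111 109  55  25  23  21  19  19  27  41  38  47  47  38  27
   39  41  34  37  45 137 193 194 188 193 194 195 194]
 [186 184 161 112 111  53  35  21  20  15  16  31  62  71  73  70  53  27
   35  33  33  38  42 136 192 192 183 191 193 194 193]
 [184 185 163 112 107  56  35  24  28  25  11  42  70  76  73  76  64  22
   33  34  38  31  39 137 192 189 183 192 195 196 192]
 [185 183 160 112 105  53  34  33  36  36  24  46  75  77  78  80  66  28
   33  35  37  37  45 141 195 187 185 193 194 196 196]
 [185 179 130 109 105  56  32  31  32  34  34  52  74  79  80  80  73  33
   30  36  38  38  42 143 193 190 186 193 195 196 195]
 [185 183 151 115 105  59  36  37  37  32  36  59  77  77  79  81  77  35
   33  35  41  36  45 139 195 194 192 192 193 197 19
[... 1754 characters left out ...]
   39  37  37  36  76 179 191 190 192 191 194 192 194]
 [182 183 177 122 104  61  24  33  36  32  38  39  33  30  33  33  33  30
   31  42  25  30  80 179 191 191 192 193 191 193 190]
 [183 182 163 113 105  60  32  27  28  25  27  30  30  35  35  33  30  31
   33  34  32  32  80 180 189 192 192 193 193 195 189]
 [183 182 157 110 108  62  36  35  33  35  29  26  32  22  23  25  29  29
   30  37  32  34  78 179 190 188 191 194 193 191 188]
 [185 183 158 112 107  64  34  30  28  35  25  18  21  23  18  27  23  26
   33  34  34  30  94 180 190 191 192 192 194 188 188]
 [183 185 177 123 108  62  33  35  30  36  30  24  15  23  11  21  11  24
   29  37  37  36  94 178 188 188 193 190 191 190 191]]
```

Run:
```python
from h import *
o=get_obs(); g=cv2.cvtColor(cv2.imread('pics/w7.png'),cv2.COLOR_BGR2GRAY)[150:198,242:272]
M=cv2.moments((g>115).astype(np.uint8),True); u,v=242+M['m10']/M['m00'],150+M['m01']/M['m00']; print(u,v)
P=atz('wrist',(u,v),.11,o); print(P); toolrel([P[0],P[1],.066])
```

```text
255.09230769230768 170.5
[0.5552 0.1507 0.11  ]
d [ 0.0044 -0.0031  0.1929] rot
```

Converted, 0.193 m / 0.8 = 0.2413, 0.17 m / 0.8 = 0.2125.

Call:
{"fn": "jog_arm", "kwargs": {"moves": [{"xyz": [0.0048,-0.0033,0.0625],"finger_gap": 1},{"xyz": [0.0048,-0.0033,0.125],"finger_gap": 1},{"xyz": [0.0048,-0.0033,0.175],"finger_gap": 1},{"xyz": [0.0048,-0.0033,0.2125],"finger_gap": 1},{"xyz": [0.0048,-0.0033,0.2413],"finger_gap": 1},{"xyz": [0.0048,-0.0033,0.2413],"finger_gap": 1},{"xyz": [0.0048,-0.0033,0.2413],"finger_gap": 0.5},{"xyz": [0.0048,-0.0033,0.2413],"finger_gap": 0.3},{"xyz": [0.0048,-0.0033,0.2413],"finger_gap": 0.2},{"xyz": [0.0048,-0.0033,0.2413],"finger_gap": 0.12},{"xyz": [0.0048,-0.0033,0.2413],"finger_gap": 0.05},{"xyz": [0.0048,-0.0033,0.2413],"finger_gap": 0.05},{"xyz": [0.0048,-0.0033,0.2413],"finger_gap": 0.05}], "clamp_n": 60}}

```text
clock: 16.12
position: [0.5555, 0.1506, 0.0672]
ee_rot: [0.997, 0.084, -0.0, 0.0]
ft_force: [-1.2, -0.7, 5.4]
grip_width: 0.143
grasp_force: 58.4
```

Converted, -0.17 m / 0.8 = -0.2125, -0.01 m / 0.8 = -0.0125.

Call:
{"fn": "jog_arm", "kwargs": {"moves": [{"xyz": [0,0,-0.0125],"finger_gap": 0.05},{"xyz": [0,0,-0.0375],"finger_gap": 0.05},{"xyz": [0,0,-0.075],"finger_gap": 0.05},{"xyz": [0,0,-0.125],"finger_gap": 0.05},{"xyz": [0,0,-0.175],"finger_gap": 0.05},{"xyz": [0,0,-0.2125],"finger_gap": 0.05},{"xyz": [0,0,-0.2125],"finger_gap": 0.05},{"xyz": [0,0,-0.2125],"finger_gap": 0.05}]}}

```text
clock: 17.12
position: [0.555, 0.1505, 0.2359]
ee_rot: [0.996, 0.084, -0.001, 0.0]
ft_force: [0.2, 0.3, -2.5]
grip_width: 0.139
grasp_force: 58.3
```

Run:
```python
from h import *
s=viewer.camera('side');cv2.imwrite('pics/s8.png',s); o=get_obs()
g=cv2.cvtColor(s,cv2.COLOR_BGR2GRAY); d=cv2.cvtColor(cv2.absdiff(s,cv2.imread('pics/s6.png')),cv2.COLOR_BGR2GRAY)
p=o['position']
for h in (.057,0,-.057): print(proj('side',p-[0,0,h]))
toolrel([.501,-.228,p[2]])
u,v=np.round(proj('side',p-[0,0,.057])).astype(int)
print(u,v); print(g[v-16:v+14:2,u-14:u+15])
```

```text
[221.8875 203.8791]
[221.3909 171.5423]
[220.8329 136.2804]
d [-0.1161  0.3642  0.0004] rot 
222 204
[[160 158 155 157 159 162 157 159 158 132 124  73  85  90  90  94  90  81
   76  66  40  51 111 161 160 161 159 156 162]
 [157 157 159 161 157 161 161 162 155 165 154  64  87  94  90  88  87  83
   81 138 173 165 163 159 158 157 157 157 161]
 [157 158 162 162 160 164 155 122 134 169 151  68  80  84  92  89  89  80
   84 127 163 159 159 162 156 159 159 157 159]
 [161 159 162 160 159 159 157 138 168 166 153  63  84  92  88  89  86  76
   67  85 168 158 159 161 152 162 160 157 163]
 [162 164 157 160 157 159 155 163 161 164 153  88  81  91  92  92  95  83
   83 128 168 156 154 157 156 156 153 158 121]
 [159 158 166 149 122 139 164 161 157 162 148  81  83  87  96  92  92  83
   80 123 166 158 163 155 156 154 161 160 159]
 [160 159 161 159 124 119 169 161 158 164 148  84  85  94  92  96  93  89
   74 102 170 159 159 160 158 162 162 162 156]
 [161 
[... 262 characters left out ...]
162 159 160 162 165 159  92  83  91  85  86  82
  119 172 167 163 160 157 168 156 156 160 160]
 [161 164 170 165 163 161 162 160 164 159 163 167 164 148 172 173 170 166
  166 165 160 163 158 118  24  51 114 161 165]
 [165 165 161 160 160 164 162 163 157 162 164 164 168 163 163 162 160 167
  161 163 163 161 163 166 164 161 166 163 161]
 [125 168 159 161 163 165 164 162 166 169 170 169 165 162 161 164 162 162
  163 164 164 161 167 162 155 161 162 164 165]
 [169 164 165 159 164 163 161 167 153  91  36  69 143 166 165 163 165 163
  168 167 169 160 103 135 163 165 164 162 166]
 [164 167 165 159 165 161 162 166 164 169 168 164 164 167 158 165 166 163
  164 171 163 132 138 139 171 168 169 161 164]]
```

Converted, 0.364 m / 0.8 = 0.455, -0.116 m / 0.8 = -0.145.

Call:
{"fn": "jog_arm", "kwargs": {"moves": [{"xyz": [-0.0075,0.0225,0],"finger_gap": 0.05},{"xyz": [-0.0188,0.0575,0],"finger_gap": 0.05},{"xyz": [-0.0325,0.1025,0],"finger_gap": 0.05},{"xyz": [-0.0463,0.1475,0],"finger_gap": 0.05},{"xyz": [-0.06,0.1925,0],"finger_gap": 0.05},{"xyz": [-0.0738,0.2375,0],"finger_gap": 0.05},{"xyz": [-0.0875,0.2825,0],"finger_gap": 0.05},{"xyz": [-0.1013,0.3275,0],"finger_gap": 0.05},{"xyz": [-0.115,0.37,0],"finger_gap": 0.05},{"xyz": [-0.1275,0.405,0],"finger_gap": 0.05},{"xyz": [-0.1375,0.4325,0],"finger_gap": 0.05},{"xyz": [-0.1425,0.4475,0],"finger_gap": 0.05},{"xyz": [-0.145,0.455,0],"finger_gap": 0.05},{"xyz": [-0.145,0.455,0],"finger_gap": 0.05},{"xyz": [-0.145,0.455,0],"finger_gap": 0.05}]}}

```text
clock: 19.05
position: [0.502, -0.2266, 0.2368]
ee_rot: [0.996, 0.084, -0.001, -0.0]
ft_force: [1.1, 0.3, -1.1]
grip_width: 0.141
grasp_force: 58.4
```

Call:
{"fn": "jog_arm", "kwargs": {"moves": [{"xyz": [0,0,0.025],"finger_gap": 0.05},{"xyz": [0,0,0.05],"finger_gap": 0.05},{"xyz": [0,0,0.0688],"finger_gap": 0.05},{"xyz": [0,0,0.0875],"finger_gap": 0.05},{"xyz": [0,0,0.0875],"finger_gap": 0.05},{"xyz": [0,0,0.0875],"finger_gap": 0.05}]}}

```text
clock: 19.8
position: [0.502, -0.2277, 0.1674]
ee_rot: [0.996, 0.084, -0.0, 0.0]
ft_force: [0.5, 0.5, -1.1]
grip_width: 0.138
grasp_force: 58.4
```

Run:
```python
from h import *
o=get_obs(); p=o['position']; print(o['joint_pos']); toolrel([.501,-.228,.140])
for n in ('side','wrist','top'):
    im=viewer.camera(n); cv2.imwrite(f'pics/{n}9.png',im); q=get_obs()
    g=cv2.cvtColor(im,cv2.COLOR_BGR2GRAY); print(n,'foot',proj(n,p-[0,0,.0572],q),'mouth',proj(n,[.501,-.228,.072],q))
    if n=='side':
        u,v=np.round(proj(n,[.501,-.228,.072])).astype(int); print(u,v); print(g[v-30:v+42:2,u-16:u+17])
```

```text
[ 0.3129  0.2147  0.0337  1.7458 -0.0071  1.1815 -1.0549]
d [-0.001   0.0001  0.0274] rot 
side foot [256.9048 134.8798] mouth [256.907  149.8924]
257 150
[[  5  20  19 ...  19   8   0]
 [ 10  13   6 ...   9  15  13]
 [175 176 174 ... 175 174 175]
 ...
 [ 12  15  19 ... 163 166 167]
 [  9  16   8 ... 163 168 159]
 [ 27  13   8 ... 163 159 163]]
wrist foot [257.9873 207.5297] mouth [258.1638 192.2067]
top foot [328.8298 191.8539] mouth [326.729  194.3903]
```

Run:
```python
from h import *
np.set_printoptions(linewidth=250)
g=cv2.cvtColor(cv2.imread('pics/side9.png'),cv2.COLOR_BGR2GRAY); print('side cols 240..274'); 
for r in range(116,178,3): print(r,g[r,240:275])
g=cv2.cvtColor(cv2.imread('pics/wrist9.png'),cv2.COLOR_BGR2GRAY); print('wrist cols 230..286 step2')
for r in range(150,252,4): print(r,g[r,228:290:2])
```

```text
side cols 240..274
116 [ 42  46  38  33  44  44  48  40  44  42  34  40  39  27  37  49  88  95 100  96  89  60  40  37  40  40  44  45  38  43  45  41  48  45  37]
119 [34 34 40 39 34 38 31 38 40 27 33 36 33 30 32 48 89 93 94 95 83 58 29 24 35 35 42 33 37 36 34 37 38 36 38]
122 [17 10 13  6  3  1 21  3  0 10 12  6  4  5  4 35 88 92 91 94 83 26 13  1  1  5 20  6 12 15 13  9 15 13 13]
125 [157 162 160 160 163 162 164 160 160 147 112 161 164 164 157 122  78  87  88  84  80 122 160 165 160 162 163 158 161 160 161 161 157 156 162]
128 [154 156 156 156 160 157 158 159 159 159 158 152 158 157 157 120  72  87  91  82  89 143 165 164 145 107 153 154 156 158 158 154 157 156 156]
131 [153 161 155 158 154 156 161 152 153 152 152 154 154 163 155  97  80  92  91  82  85 139 165 158 156 160 153 155 154 158 158 161 159 157 152]
134 [159 155 158 157 155 152 156 154 158 154 155 156 155 160 155  96  77  88  90  76  83 140 162 156 157 156 155 156 159 157 157 157 156 159 157]
137 [160 158 160 155 155 154 161 157 154 157 155 155 160 159 163 166 165 146 146 144 162 162 160 155 155 153 157 157 156 156 158 
[... 4527 characters left out ...]
 172 168 174]
230 [178 178 162  92  79  81  79  75  60  88  87  69  67  73  70  71  75  69  65  68  79 106  59  70  78  83  81  72  70  73 136]
234 [175 169 120  64  63  61  60  50  25  57  68  67  69  72  68  73  71  72  72  70  68  64  24  49  61  62  61  59 113 167 171]
238 [143 136  81  61  60  61  62  42  17  41  65  68  70  71  73  74  71  72  68  69  64  35  27  39  64  59  61  61  75 133 141]
242 [21 39 63 63 62 65 58 34 15 32 66 73 69 73 73 73 75 72 71 72 65 40 20 22 58 61 62 63 62 37 14]
246 [19 46 62 60 62 58 60 30 16 32 63 70 71 70 75 77 74 71 69 68 66 41 13 23 57 59 61 63 62 51 22]
250 [29 58 59 60 60 62 49 22 18 40 68 71 74 71 75 76 74 70 72 69 69 50 16 14 49 61 60 63 61 56 35]
```

Converted, 0.0265 m / 0.8 = 0.0331, 0.002 m / 0.8 = 0.0025.

Call:
{"fn": "jog_arm", "kwargs": {"moves": [{"xyz": [0.0013,0,0.01],"finger_gap": 0.05},{"xyz": [0.0025,-0.0005,0.02],"finger_gap": 0.05},{"xyz": [0.0025,-0.0005,0.0275],"finger_gap": 0.05},{"xyz": [0.0025,-0.0005,0.0331],"finger_gap": 0.05},{"xyz": [0.0025,-0.0005,0.0331],"finger_gap": 0.05},{"xyz": [0.0025,-0.0005,0.0331],"finger_gap": 0.05},{"xyz": [0.0025,-0.0005,0.0331],"finger_gap": 0.05}]}}

```text
clock: 20.82
position: [0.5036, -0.227, 0.1406]
ee_rot: [0.997, 0.084, -0.0, 0.0]
ft_force: [0.5, 0.1, -0.8]
grip_width: 0.14
grasp_force: 58.4
```

Run:
```python
from h import *
np.set_printoptions(linewidth=250)
o=get_obs(); p=o['position']; print(np.abs(o['joint_velocities']).max())
for n in ('side','wrist'):
    im=viewer.camera(n); cv2.imwrite(f'pics/{n}10.png',im); g=cv2.cvtColor(im,cv2.COLOR_BGR2GRAY)
    print(n,'foot',proj(n,p-[0,0,.0572],o),'mouth',proj(n,[.502,-.228,.072],o))
    for r in (range(132,170,2) if n=='side' else range(168,232,4)): print(r,g[r,246:270] if n=='side' else g[r,236:280])
```

```text
0.0019162926221603974
side foot [255.8805 145.6333] mouth [256.4711 149.8814]
132 [159 158 155 158 153 156 157 152 127  69  90  90  85  84 126 165 162 155 156 157 157 156 156 153]
134 [156 155 156 156 155 156 152 159 122  76  90  98  84  84 123 164 159 154 158 160 158 157 161 158]
136 [155 153 155 157 155 157 156 159 124  78  88  93  83  88 144 162 160 155 160 160 156 155 159 152]
138 [156 154 160 156 154 153 161 162 127  73  85  89  83  88 146 164 155 155 157 153 155 157 155 157]
140 [157 159 159 148 157 153 159 158  93  77  89  96  83  93 142 165 155 154 156 156 153 155 158 155]
142 [160 155 162 160 158 159 157 155  99  75  94  88  87  84 137 164 154 157 158 160 162 155 158 154]
144 [156 134  89 131 160 155 156 155  99  78  89  91  78 100 171 161 154 115  95 107 155 144 161 160]
146 [157 155 159 158 158 159 156 151 103  72  85  90  73  92 165 157 158 160 162 167 167 166 161 156]
148 [153 155 157 157 161 162 162 168 175 172 142 152 184 178 1
[... 3328 characters left out ...]
6 176 177 176 176 170 158 130  86  63  63  64  65  69  66  71  68  63  67  65  66  67  66  65  65  61  71  91 126 151 154 145 145 156 170 178 176 177 173]
220 [179 179 179 176 178 179 176 175 175 176 176 172 147  91  66  62  65  68  66  69  70  66  66  67  69  67  69  65  67  62  66  72 101 124 118 112 109 118 141 164 174 177 180 178]
224 [176 178 173 173 174 174 176 181 179 178 177 165 128  85  66  64  63  67  66  69  67  71  71  74  68  69  70  67  66  70  67  66  79  84  93 106 116 121 124 124 137 161 170 175]
228 [147 115  81  65  64  68  87 122 148 158 156 142 105  72  66  70  71  72  68  71  68  70  71  71  72  72  73  71  64  68  67  70  90 125 142 142 136 133 127 121 110 119 141 154]
```

```bash
python3 -c "
from workcell import manip, viewer, get_obs
print(manip.hand_in())"
```

```text
the job is handed in; nothing more can be done
None
```

I stood the holder upright in the gap and let it go. The long post is held upright and still, centred on the holder's mouth as far as the cameras can tell and about 11 mm above it. I left the short post in its pocket and handed the job in at about 21 s of the 61 s; the verdict was not returned.

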